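# Put the printing stamps away in reverse order

### The job

The four hand stamps have dried: move them one by one from the slatted drying rack into the wooden storage rack, in reverse order, so that the stamp now at the left end (as seen from the robot) ends in the right-end compartment, and so on, the one now at the right end going to the left end. Each must stand flat and upright near the middle of its own compartment; set them down gently rather than dropping them, and let none tip over.

Things in the scene. Friction and masses are not known exactly. Their poses are not given: they have to be found in the camera images.
- round_stamp: Hand stamp, about 100 g. Base: a disc 46 mm across, 16 mm thick (black rubber below, pale wood above). On its middle stands a round wooden handle, 24 mm in diameter, from 16 to 70 mm above the underside. Origin: centre of the underside, z up along the handle. At the start it stands on the white drip plate of its own outline, turned at random up to 33 degrees.
- square_stamp: Hand stamp, about 100 g. Base: a square 42 x 42 mm, sides along its x and y, 16 mm thick (black rubber below, pale wood above). On its middle stands a round wooden handle, 24 mm in diameter, from 16 to 70 mm above the underside. Origin: centre of the underside, z up along the handle. At the start it stands on the white drip plate of its own outline, turned at random up to 33 degrees.
- bar_stamp: Hand stamp, about 100 g. Base: a rectangle 32 mm (its x) by 54 mm (its y), 16 mm thick (black rubber below, pale wood above). On its middle stands a round wooden handle, 24 mm in diameter, from 16 to 70 mm above the underside. Origin: centre of the underside, z up along the handle. At the start it stands on the white drip plate of its own outline, turned at random up to 33 degrees.
- cross_stamp: Hand stamp, about 100 g. Base: a plus sign, two bars 50 x 18 mm along its x and y, 16 mm thick (black rubber below, pale wood above). On its middle stands a round wooden handle, 24 mm in diameter, from 16 to 70 mm above the underside. Origin: centre of the underside, z up along the handle. At the start it stands on the white drip plate of its own outline, turned at random up to 33 degrees.
- round_plate: White flat drip plate, 4 mm thick, with the outline of the round stamp's base and 5 mm more all round; fixed on the drying rack, it stays behind and keeps marking where that stamp stood. Origin: centre of its underside; top face 4 mm higher. The plates are shuffled among the four places of the drying rack.
- square_plate: White flat drip plate, 4 mm thick, with the outline of the square stamp's base and 5 mm more all round; fixed on the drying rack, it stays behind and keeps marking where that stamp stood. Origin: centre of its underside; top face 4 mm higher. The plates are shuffled among the four places of the drying rack.
- bar_plate: White flat drip plate, 4 mm thick, with the outline of the bar stamp's base and 5 mm more all round; fixed on the drying rack, it stays behind and keeps marking where that stamp stood. Origin: centre of its underside; top face 4 mm higher. The plates are shuffled among the four places of the drying rack.
- cross_plate: White flat drip plate, 4 mm thick, with the outline of the cross stamp's base and 5 mm more all round; fixed on the drying rack, it stays behind and keeps marking where that stamp stood. Origin: centre of its underside; top face 4 mm higher. The plates are shuffled among the four places of the drying rack.
- drying_rack: Low rack of dark metal slats, 90 mm (x) by 340 mm (y), 12 mm high, fixed to the table. It carries the four drip plates with the stamps, in a row at y = +120, +40, -40, -120 mm, x = 0. It may be the rack nearer to or farther from the robot. Its y runs along the row to the robot's left (within 7 degrees). Origin: centre of the underside.
- storage_rack: Empty wooden tray, 90 (x) by 326 mm (y), fixed, with four open compartments in a row, centred at y = +120, +40, -40, -120 mm, x = 0, each about 76 (x) by 74 mm (y) inside. Inner floor 8 mm above the underside, walls to 18 mm. A stamp fits at any turn if centred, best with its sides along the walls. Its y runs along the row to the robot's left (within 7 degrees). Origin: centre of the underside.
Not all that is in view belongs to the job. Leave any pink or red look-alike of the bar_stamp alone. What is shaped like the round_stamp but orange is not meant.

How it is judged:
At the end, for the whole second after the job is handed in: In the storage rack in the reverse of the order of their drip plates along the drying rack, every stamp stands within 15 mm (x and y) of its compartment's middle, underside within 4 mm of the rack's floor, upright within 7 degrees, released and at rest (((y of round_plate in the frame of drying_rack between 0.09 and 0.15 m and y of round_stamp in the frame of storage_rack between -0.135 and -0.105 m) or (y of round_plate in the frame of drying_rack between 0.01 and 0.07 m and y of round_stamp in the frame of storage_rack between -0.055 and -0.025 m) or (y of round_plate in the frame of drying_rack between -0.07 and -0.01 m and y of round_stamp in the frame of storage_rack between 0.025 and 0.055 m) or (y of round_plate in the frame of drying_rack between -0.15 and -0.09 m and y of round_stamp in the frame of storage_rack between 0.105 and 0.135 m)) and x of round_stamp in the frame of storage_rack between -0.015 and 0.015 m and z of round_stamp in the frame of storage_rack between 0.004 and 0.012 m and angle between each of round_stamp, square_stamp, bar_stamp, cross_stamp's own z axis and vertical below 0.12 rad and linear speed of each of round_stamp, square_stamp, bar_stamp, cross_stamp below 0.02 m/s and angular speed of each of round_stamp, square_stamp, bar_stamp, cross_stamp below 0.2 rad/s and ((y of square_plate in the frame of drying_rack between 0.09 and 0.15 m and y of square_stamp in the frame of storage_rack between -0.135 and -0.105 m) or (y of square_plate in the frame of drying_rack between 0.01 and 0.07 m and y of square_stamp in the frame of storage_rack between -0.055 and -0.025 m) or (y of square_plate in the frame of drying_rack between -0.07 and -0.01 m and y of square_stamp in the frame of storage_rack between 0.025 and 0.055 m) or (y of square_plate in the frame of drying_rack between -0.15 and -0.09 m and y of square_stamp in the frame of storage_rack between 0.105 and 0.135 m)) and x of square_stamp in the frame of storage_rack between -0.015 and 0.015 m and z of square_stamp in the frame of storage_rack between 0.004 and 0.012 m and ((y of bar_plate in the frame of drying_rack between 0.09 and 0.15 m and y of bar_stamp in the frame of storage_rack between -0.135 and -0.105 m) or (y of bar_plate in the frame of drying_rack between 0.01 and 0.07 m and y of bar_stamp in the frame of storage_rack between -0.055 and -0.025 m) or (y of bar_plate in the frame of drying_rack between -0.07 and -0.01 m and y of bar_stamp in the frame of storage_rack between 0.025 and 0.055 m) or (y of bar_plate in the frame of drying_rack between -0.15 and -0.09 m and y of bar_stamp in the frame of storage_rack between 0.105 and 0.135 m)) and x of bar_stamp in the frame of storage_rack between -0.015 and 0.015 m and z of bar_stamp in the frame of storage_rack between 0.004 and 0.012 m and ((y of cross_plate in the frame of drying_rack between 0.09 and 0.15 m and y of cross_stamp in the frame of storage_rack between -0.135 and -0.105 m) or (y of cross_plate in the frame of drying_rack between 0.01 and 0.07 m and y of cross_stamp in the frame of storage_rack between -0.055 and -0.025 m) or (y of cross_plate in the frame of drying_rack between -0.07 and -0.01 m and y of cross_stamp in the frame of storage_rack between 0.025 and 0.055 m) or (y of cross_plate in the frame of drying_rack between -0.15 and -0.09 m and y of cross_stamp in the frame of storage_rack between 0.105 and 0.135 m)) and x of cross_stamp in the frame of storage_rack between -0.015 and 0.015 m and z of cross_stamp in the frame of storage_rack between 0.004 and 0.012 m); the robot touches nothing.
It fails at once if a stamp tips over (leans more than 45 degrees) (angle between any of round_stamp, square_stamp, bar_stamp, cross_stamp's own z axis and vertical above 0.785 rad).
It fails at once if a stamp is dropped into the storage rack (faster than 0.5 m/s within 12 mm of its floor) ((x of round_stamp in the frame of storage_rack between -0.045 and 0.045 m and y of round_stamp in the frame of storage_rack between -0.163 and 0.163 m and z of round_stamp in the frame of storage_rack below 0.02 m and linear speed of round_stamp above 0.5 m/s) or (x of square_stamp in the frame of storage_rack between -0.045 and 0.045 m and y of square_stamp in the frame of storage_rack between -0.163 and 0.163 m and z of square_stamp in the frame of storage_rack below 0.02 m and linear speed of square_stamp above 0.5 m/s) or (x of bar_stamp in the frame of storage_rack between -0.045 and 0.045 m and y of bar_stamp in the frame of storage_rack between -0.163 and 0.163 m and z of bar_stamp in the frame of storage_rack below 0.02 m and linear speed of bar_stamp above 0.5 m/s) or (x of cross_stamp in the frame of storage_rack between -0.045 and 0.045 m and y of cross_stamp in the frame of storage_rack between -0.163 and 0.163 m and z of cross_stamp in the frame of storage_rack below 0.02 m and linear speed of cross_stamp above 0.5 m/s)).
It also fails if it takes over 86 s, if anything falls off the work surface, if the arm or the gripper's body presses on something with over 40 N, if the wrist force passes 120 N, or if a joint passes its speed limit or range.

### The arm

A 6-joint arm with a two-finger parallel gripper is mounted at the origin on the work surface. World frame = base frame: x ahead of the robot, y to its left, z up, the work surface at z = 0. Lengths are in m, angles in rad, forces in N, time in s.
With the tool pointing down it reaches from about 0.325 to 1 m from the base axis. Payload 5.1 kg.
Tool frame: the origin (TCP) lies between the finger pads; the fingertips stand 25 mm ahead of it and the grasp point (between the pads) lies 6 mm ahead of it (robot.finger_overhang is the distance from the TCP to the fingertips, in m); z points along the fingers, y is the direction in which the jaws open and shut (so a half turn about z gives the same grasp; the last joint's range is limited). The gripper opens to 85 mm and grips with 20 to 120 N. Pads are 22 mm wide; open, the fingers measure 114 mm over their backs; the gripper's body (76 mm by 85 mm) begins 54 mm behind the grasp point. The pads swing forward as they close: fully open they stand 13 mm farther back than shut.
Start: joints at [1.023, 0.124, 1.65, -0, 1.367, -0.083], TCP at [0.291, 0.581, 0.256] pointing down, gripper open.
Joint ranges: [-2.61, 2.61], [-1.02, 2.33], [0.03, 2.71], [-1.35, 4.49], [0.32, 2.68], [-2.91, 2.91]. Speed limits (rad/s): [2.57, 2.57, 3.14, 3.14, 3.14, 3.14].

### API

Orientations are given as a unit quaternion [x, y, z, w].
In Python, from plant import status, optics, robot gives the robot as it stands. The module is installed in compiled form; this text tells all that it offers.
- The arm moves only by the tool step_arm, never from a script. Its arguments are lists of equal length, an entry for each row: "delta_pos": the shift along the world's x, y, z in mm, a list of three; "twist": the turn about the world's z in degrees. In form: {"delta_pos": [[dx, dy, dz], ...], "twist": [twist, ...]}. A call has 1 to 12 rows; each row is the pose to reach, as a shift and turn from the pose commanded when the call began; what a row does not reach only later rows make up. A row lasts 1/8 s, in which the tool goes at most 62.5 mm and 10.7 degrees, less where a joint would pass 70% of its speed; a pose out of reach is approached as far as the arm can. A call with a gripper value outside its range is refused whole. "grip" is the opening, from -1 (shut) to 1 (fully open), so that 0 is half open, set as the call begins (left out, the last holds). The fingers move at their own pace and stop on an object; the grip force is fixed at half the most. Time passes only in rows, so rows that repeat a pose let the fingers close. It gives the time, the measured TCP pose, the force and the opening at its end, in the units of the state.
- status.get_obs(): the state, without advancing time (a new reading comes with each control period).
- optics.get_image(name): name is "scene" or "side" or "wrist"; returns the picture (480x640x3 uint8, red, green, blue); there is no depth.
- optics.calibration(name): a dict with "intrinsics" (3x3 intrinsics, pixels), "dist" ([k1, k2, p1, p2, k3] as OpenCV has them; the pictures are not rectified), "origin" and "rotation" of the camera in the world; the wrist camera has in their place "T_tool_cam" (4x4, takes a point from camera to tool coordinates, whose origin is the TCP and whose axes are the flange's). Camera axes: x right, y down, z forward; pixel columns grow to the right and rows downward; lengths in m; the calibration is good to about 2 mm. A picture is of the moment at which its call begins: read the wrist's pose just before it. calibration takes no time and is no camera call.
- robot.sign_off(): hands the job in, once; it reports no verdict.
Trained networks look in the newest picture that a camera, given by its name, has taken for a name from the list of things; names that differ only in an ending like _2 or _b are one class to them, and where a whole thing is asked for, a point or a joint stands for the part that bears it (a point fixed in the world has none). Each returns a list of dicts, best first, with "p" (0 to 1); they miss things now and then, are a little off and sometimes report something else, mostly with a low value. They report only what shows in the picture. A call takes as long as a camera call. They do not tell look-alikes from the thing itself.
- optics.regions_of(camera, thing): "region" (480x640 bool, what is visible of it) and "xy" ([column, row] in pixels, amid what is visible of it).
- optics.place_of(camera, thing): "xy" ([column, row] in pixels: a listed point, or the origin of a listed thing).
The state is a dict: "time": time; "q": joint angles; "joint_vel": joint speeds; "joint_efforts": joint torques, N m; "position": TCP position; "eef_rot": TCP orientation; "force": force on the tool from outside, world axes, zero at the start; "ft_torque": the same for the moment, N m; "finger_gap": finger opening in m.
Only numpy, scipy, OpenCV 4.12 (cv2) and the standard library are available. Lean on these libraries where they do the work, as an engineer would, in place of code of your own. Each camera call takes 0.05 s, during which the arm holds its last target. There are 200 camera calls.

## Working session

There is one attempt and no reset: what is moved stays moved. The work goes in short steps, Python scripts to look and compute and a tool call to move; the robot and the scene stay as the last step left them, time stands still between calls to the robot, and variables do not carry over. Pictures are saved under pics/ and viewed, about 12 in all and at most 16, crops included, and the job is handed in when it is done.

Besides the shell and the picture viewer there is one more tool, called after "Emit:" by a JSON object that holds its "op" and its "data". step_arm: Moves the arm, as the interface text tells. Its arguments: {"type":"object","properties":{"delta_pos":{"type":"array","items":{"type":"array","items":{"type":"number"}}},"twist":{"type":"array","items":{"type":"number"}},"grip":{"type":"number"}},"required":["delta_pos","twist"]}

```bash
mkdir -p pics
cat > h.py <<'E'
import numpy as np, cv2
from plant import status, optics, robot
from scipy.spatial.transform import Rotation as R
def cam(name):
    c=optics.calibration(name); K=np.array(c["intrinsics"]); d=np.array(c["dist"])
    if "T_tool_cam" in c:
        o=status.get_obs(); T=np.eye(4); T[:3,:3]=R.from_quat(o["eef_rot"]).as_matrix(); T[:3,3]=o["position"]
        T=T@np.array(c["T_tool_cam"]); return K,d,T[:3,3],T[:3,:3]
    return K,d,np.array(c["origin"]),np.array(c["rotation"])
def back(c,uv,z):
    K,d,o,r=c; p=cv2.undistortPoints(np.array(uv,float).reshape(-1,1,2),K,d).reshape(-1,2)
    v=np.c_[p,np.ones(len(p))]@r.T; return o+v*((z-o[2])/v[:,2])[:,None]
def proj(c,P):
    K,d,o,r=c; return cv2.projectPoints((np.array(P,float).reshape(-1,3)-o)@r,np.zeros(3),np.zeros(3),K,d)[0].reshape(-1,2)
def snap(name,f=None):
    c=cam(name); im=optics.get_image(name)
    if f: cv2.imwrite("pics/"+f,cv2.cvtColor(im,cv2.COLOR_RGB2BGR))
    return c,im
E
python3 - <<'E'
from h import *
print(status.get_obs())
ims={}
for n in("scene","side"):
    c,im=snap(n,n+"0.png"); print(n,c[2],c[3].round(2).tolist())
    for t in["round_stamp","square_stamp","bar_stamp","cross_stamp","round_plate","square_plate","bar_plate","cross_plate","drying_rack","storage_rack"]:
        z={'d':0,'s':0}.get(t[0],0); z=0 if 'rack' in t else (.012 if 'plate' in t else .016)
        for r in optics.place_of(n,t)[:2]:
            print(t,round(r["p"],2),np.round(r["xy"]),back(c,r["xy"],z)[0].round(4))
E
```

```text
{'time': 0.0, 'q': array([ 1.02342701e+00,  1.24503844e-01,  1.65168059e+00, -2.36029711e-05,
        1.36750987e+00, -8.25812030e-02]), 'joint_vel': array([ 0.00085213, -0.00114885,  0.00080953,  0.00162137,  0.00014523,
       -0.00110431]), 'joint_efforts': array([ 2.17675799e-03, -4.23607028e+01, -3.65457988e+01,  3.78252378e-05,
        6.82219470e-03,  4.32081720e-06]), 'position': array([0.29107707, 0.58055177, 0.25504989]), 'eef_rot': array([ 2.30305422e-01,  9.73117829e-01, -1.00270840e-03, -3.14550647e-04]), 'force': array([-0.27728885,  0.24386162,  0.1056444 ]), 'ft_torque': array([ 0.00900737,  0.02029482, -0.06313041]), 'finger_gap': 0.08482660861683816}
scene [0.89768385 0.38620176 0.73099045] [0.38, 0.86, -0.31, -0.14]Traceback (most recent call last):
  File "<stdin>", line 9, in <module>
  File "h.py", line 12, in back
    v=np.c_[p,np.ones(len(p))]@r.T; return o+v*((z-o[2])/v[:,2])[:,None]
      ~~~~~~~~~~~~~~~~~~~~~~~~^~~~
ValueError: matmul: Input operand 1 has a mismatch in its core dimension 0, with gufunc signature (n?,k),(k,m?)->(n?,m?) (size 4 is different from 3)
```

View pics/scene0.png

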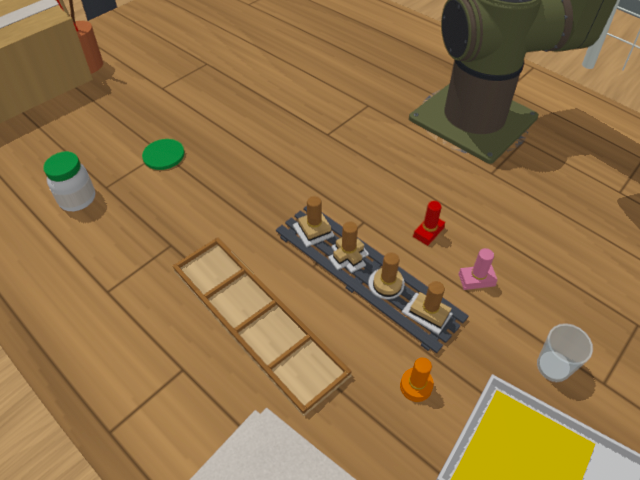

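The scene picture shows the drying rack, nearer the robot, with the square (314,215), cross (350,245), round (388,275) and bar (433,310) stamps. The empty storage rack is at about (265,325). The red, pink and orange decoys stand apart. Camera rotation is given as a quaternion, so I'll fix that.

```bash
sed -i 's/np.array(c\["rotation"\])$/R.from_quat(c["rotation"]).as_matrix()/' h.py
python3 - <<'E'
from h import *
for n in("scene","side"):
    c,im=snap(n,n+"1.png"); print(n,c[2],c[3].round(2).tolist())
    for t in["round_stamp","square_stamp","bar_stamp","cross_stamp","round_plate","square_plate","bar_plate","cross_plate","drying_rack","storage_rack"]:
        z=0 if 'rack' in t else (.012 if 'plate' in t else .016)
        for r in optics.place_of(n,t)[:2]:
            print(t,round(r["p"],2),np.round(r["xy"]),back(c,r["xy"],z)[0].round(4))
E
```

```text
scene [0.89768385 0.38620176 0.73099045] [[-0.67, 0.57, -0.47], [0.74, 0.52, -0.43], [0.0, -0.64, -0.77]]
round_stamp 0.64 [416. 389.] [0.579  0.2735 0.016 ]
round_stamp 0.61 [386. 283.] [0.4677 0.1319 0.016 ]
square_stamp 0.59 [313. 231.] [ 0.4672 -0.0252  0.016 ]
square_stamp 0.53 [387. 280.] [0.4625 0.1293 0.016 ]
bar_stamp 0.84 [429. 313.] [0.4676 0.215  0.016 ]
bar_stamp 0.8 [477. 282.] [0.3695 0.2389 0.016 ]
cross_stamp 0.75 [347. 252.] [0.4637 0.0468 0.016 ]
round_plate 0.55 [316. 230.] [ 0.4607 -0.0247  0.012 ]
round_plate 0.51 [384. 279.] [0.4619 0.1236 0.012 ]
square_plate 0.55 [314. 231.] [ 0.464  -0.0275  0.012 ]
bar_plate 0.89 [424. 311.] [0.4667 0.2062 0.012 ]
cross_plate 0.65 [346. 254.] [0.4649 0.0463 0.012 ]
drying_rack 0.59 [366. 274.] [0.4668 0.0915 0.    ]
drying_rack 0.19 [426. 309.] [0.454  0.2028 0.    ]
storage_rack 0.79 [254. 321.] [0.6509 0.021  0.    ]
side [ 0.19321873 -0.59975744  0.66454475] [[0.89, -0.31, 0.34], [-0.46, -0.59, 0.67], [-0.0, -0.75, -0.66]]
round_stamp 0.89 [282. 191.] [0.5612 0.2451 0.016 ]
round_stamp 0.7 [265. 233.] [0.4729 0.1326 0.016 ]
square_stamp 0.78 [298. 288.] [ 0.4622 -0.0309  0.016 ]
bar_stamp 0.9 [202. 268.] [0.33   0.0968 0.016 ]
bar_stamp 0.76 [250. 213.] [0.4705 0.2073 0.016 ]
cross_stamp 0.65 [280. 263.] [0.4621 0.0413 0.016 ]
round_plate 0.45 [261. 236.] [0.4633 0.1327 0.012 ]
round_plate 0.38 [305. 291.] [ 0.4714 -0.0396  0.012 ]
square_plate 0.79 [298. 288.] [ 0.4636 -0.0287  0.012 ]
bar_plate 0.18 [300. 290.] [ 0.4642 -0.0342  0.012 ]
cross_plate 0.54 [282. 261.] [0.4696 0.0486 0.012 ]
storage_rack 0.58 [373. 246.] [0.6495 0.0157 0.    ]
storage_rack 0.55 [282. 262.] [0.4727 0.0581 0.    ]
```

View pics/side1.png

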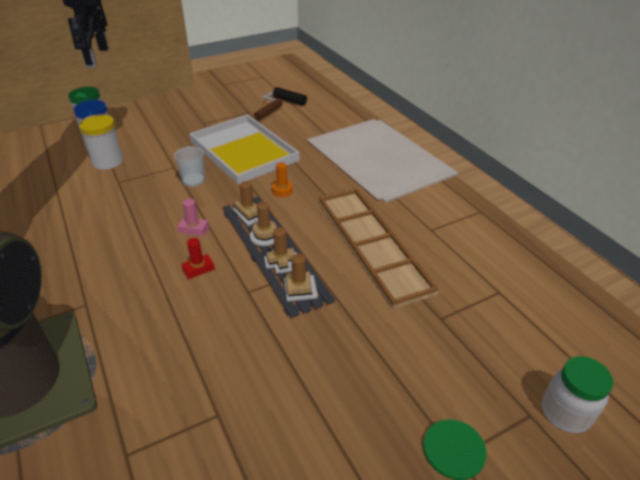

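The side picture agrees. From left to right the order is bar, round, cross, square, so the storage rack must read square, cross, round, bar. Next I'll take a wrist view from above both racks, with the jaws turned along x.

Emit:
{"op": "step_arm", "data": {"delta_pos": [[260,-520,130],[260,-520,130],[260,-520,130],[260,-520,130],[260,-520,130],[260,-520,130],[260,-520,130],[260,-520,130],[260,-520,130],[260,-520,130],[260,-520,130],[260,-520,130]], "twist": [-63.4,-63.4,-63.4,-63.4,-63.4,-63.4,-63.4,-63.4,-63.4,-63.4,-63.4,-63.4]}}

```text
time: 2.7
position: [0.5511, 0.0614, 0.386]
eef_rot: [0.707, 0.707, -0.0, -0.0]
force: [0.1, 0.2, 0.6]
finger_gap: 0.0851
```

Run:
```python
from h import *
c,im=snap("wrist","w1.png"); print(status.get_obs()["q"].round(2),c[2],c[3].round(2).tolist())
for t in["round_stamp","square_stamp","bar_stamp","cross_stamp","round_plate","square_plate","bar_plate","cross_plate","drying_rack","storage_rack"]:
    z=0 if 'rack' in t else (.012 if 'plate' in t else .016)
    for r in optics.place_of("wrist",t)[:2]:
        print(t,round(r["p"],2),np.round(r["xy"]),back(c,r["xy"],z)[0].round(4))
```

```text
[ 0.01 -0.14  1.7   0.    1.58  0.01] [0.55039929 0.14073347 0.50286102] [[1.0, 0.0, -0.0], [-0.0, -0.95, -0.31], [-0.0, 0.31, -0.95]]
round_stamp 0.9 [265. 134.] [0.4683 0.1315 0.016 ]
round_stamp 0.9 [340.  23.] [0.5702 0.265  0.016 ]
square_stamp 0.62 [268. 248.] [ 0.4647 -0.0332  0.016 ]
bar_stamp 0.87 [165. 142.] [0.3307 0.121  0.016 ]
bar_stamp 0.86 [257.  71.] [0.4629 0.2103 0.016 ]
cross_stamp 0.76 [266. 198.] [0.4655 0.044  0.016 ]
round_plate 0.58 [266. 136.] [0.4691 0.1301 0.012 ]
square_plate 0.74 [268. 246.] [ 0.464  -0.0315  0.012 ]
square_plate 0.42 [265. 194.] [0.4637 0.0484 0.012 ]
bar_plate 0.98 [261.  70.] [0.4674 0.2123 0.012 ]
cross_plate 0.8 [263. 191.] [0.4615 0.0533 0.012 ]
cross_plate 0.18 [266. 137.] [0.4701 0.1282 0.012 ]
drying_rack 0.82 [269. 164.] [0.4702 0.0894 0.    ]
drying_rack 0.66 [264. 244.] [ 0.4565 -0.0322  0.    ]
storage_rack 0.84 [387. 212.] [0.6458 0.0184 0.    ]
```

View pics/w1.png

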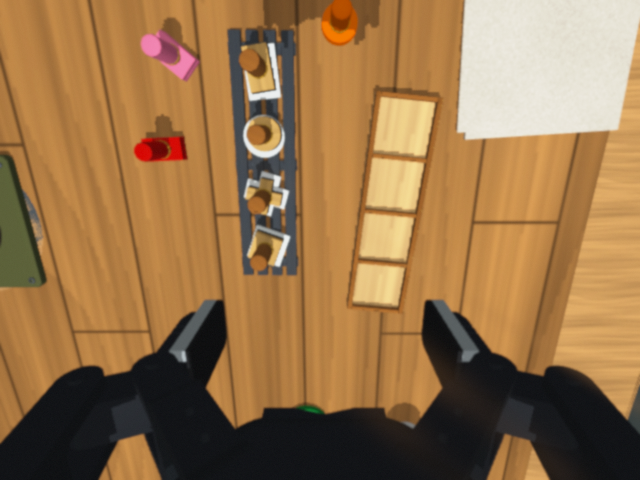

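The wrist view has both racks in full. The plates and stamps are in a column at x≈265 px, rows 70, 134, 194 and 246. The tray corners are about (376,88), (440,97), (401,310) and (348,306). Now I'll fit the tray and the handles.

Run:
```python
from h import *
im=cv2.imread("pics/w1.png"); c=cam("wrist")
r=[q for q in optics.regions_of("wrist","storage_rack")][0]
print(r["p"],r["region"].sum())
m=r["region"].astype(np.uint8); cs=max(cv2.findContours(m,0,1)[0],key=cv2.contourArea)
P=back(c,cs.reshape(-1,2),.018)[:,:2].astype(np.float32)
print("tray",cv2.minAreaRect(P*1000))
C=back(c,[(377,88),(440,97),(401,310),(348,306)],.018); print(C.round(4),C.mean(0))
for t in["round","square","bar","cross"]:
    for q in optics.regions_of("wrist",t+"_plate")[:2]+optics.regions_of("wrist",t+"_stamp")[:2]:
        m=q["region"].astype(np.uint8); cs=max(cv2.findContours(m,0,1)[0],key=cv2.contourArea)
        b=cv2.minAreaRect((back(c,cs.reshape(-1,2),.016)[:,:2]*1000).astype(np.float32))
        print(t,round(q["p"],2),np.round(b[0]),np.round(b[1]),round(b[2]))
cv2.imwrite("pics/w1c.png",cv2.resize(im[20:280,220:450],None,fx=2.3,fy=2.3,interpolation=2))
```

```text
0.57 13760
tray ((646.0751342773438, 21.069381713867188), (324.60662841796875, 92.23773193359375), 84.45600891113281)
[[ 0.6198  0.1895  0.018 ]
 [ 0.7035  0.1785  0.018 ]
 [ 0.6743 -0.1394  0.018 ]
 [ 0.5888 -0.1323  0.018 ]] [0.64659585 0.02410722 0.018     ]
round 0.93 [470. 120.] [56. 36.] 20
round 0.79 [467. 132.] [48. 46.] 18
round 0.7 [568. 265.] [49. 44.] 90
square 0.75 [481. -27.] [35. 67.] 20
bar 0.72 [472. 183.] [45. 23.] 25
bar 0.62 [461.  45.] [56. 48.] 33
bar 0.93 [351. 230.] [36. 70.] 51
bar 0.9 [463. 213.] [41. 56.] 9
cross 0.9 [482.  58.] [21. 56.] 29
cross 0.8 [461.  45.] [53. 46.] 31
cross 0.35 [468.  90.] [335.  86.] 89
```

View pics/w1c.png

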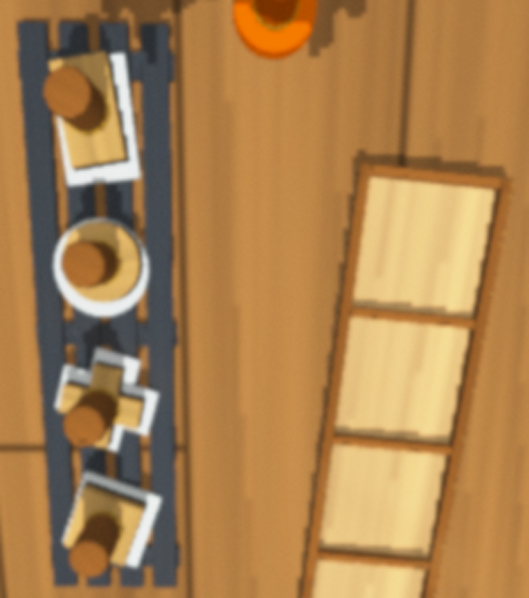

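The tray fits at centre (0.6465, 0.0215) with yaw about -5.5°, and the drying row at x≈0.467 with y = 0.21, 0.13, 0.05, -0.03. First I'll hover over the bar stamp and refine.

Emit:
{"op": "step_arm", "data": {"delta_pos": [[-84,148,-196],[-84,148,-196],[-84,148,-196],[-84,148,-196],[-84,148,-196],[-84,148,-196],[-84,148,-196]], "twist": [0,0,0,0,0,0,0]}}

```text
time: 4.58
position: [0.4693, 0.2087, 0.1928]
eef_rot: [0.708, 0.707, 0.002, 0.001]
force: [0.4, 1.0, -0.4]
finger_gap: 0.0854
```

```bash
cat > look.py <<'E'
from h import *
import sys
ts=sys.argv[2:]; o=status.get_obs(); print(o["time"],o["position"].round(4),R.from_quat(o["eef_rot"]).as_matrix()[:2,1].round(3))
c,im=snap("wrist",sys.argv[1])
for t in ts:
    z=.008 if 'storage' in t else .016
    for r in optics.place_of("wrist",t)[:2]: print(t,round(r["p"],2),np.round(r["xy"]),back(c,r["xy"],z)[0].round(4))
E
python3 look.py w2.png bar_stamp bar_plate round_stamp round_plate cross_stamp
```

```text
4.575 [0.4693 0.2087 0.1928] [ 1.    -0.002]
bar_stamp 0.85 [197. 192.] [0.3583 0.2347 0.016 ]
bar_stamp 0.84 [322. 219.] [0.4672 0.2103 0.016 ]
bar_plate 0.75 [326. 327.] [0.4711 0.1    0.016 ]
round_stamp 0.95 [324. 298.] [0.4694 0.1317 0.016 ]
round_stamp 0.62 [438. 152.] [0.5647 0.2683 0.016 ]
cross_stamp 0.74 [319. 373.] [0.4637 0.0454 0.016 ]
```

View pics/w2.png

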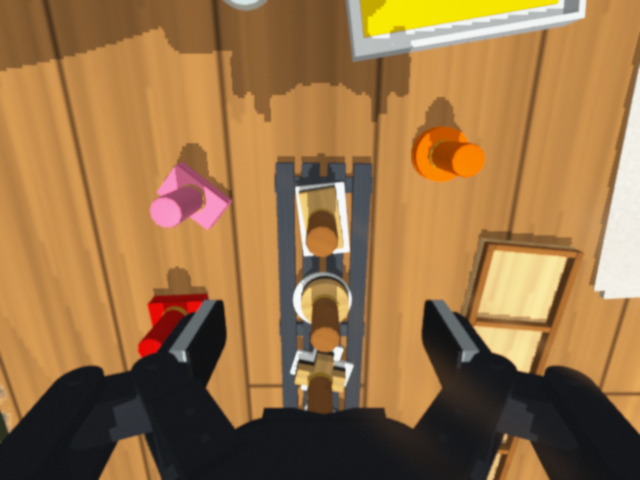

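Hovering over the bar stamp at pixel (322,219), measured at (0.467, 0.210), with clear room for the fingers. Descending and gripping.

Emit:
{"op": "step_arm", "data": {"delta_pos": [[-1,1,-40],[-1,1,-80],[-1,1,-110],[-1,1,-122],[-1,1,-122]], "twist": [0,0,0,0,0]}}

```text
time: 5.5
position: [0.4662, 0.2099, 0.0681]
eef_rot: [0.707, 0.707, -0.0, -0.0]
force: [0.7, -0.4, -0.5]
finger_gap: 0.0852
```

Emit:
{"op": "step_arm", "data": {"delta_pos": [[0,0,0],[0,0,0],[0,0,0],[0,0,0],[0,0,0],[0,0,0]], "twist": [0,0,0,0,0,0], "grip": -1}}

```text
time: 6.25
position: [0.4669, 0.2102, 0.069]
eef_rot: [0.707, 0.707, 0.001, 0.0]
force: [-0.1, -0.4, 3.9]
finger_gap: 0.0229
```

Emit:
{"op": "step_arm", "data": {"delta_pos": [[0,0,45],[5,0,92],[29,-48,92],[57,-97,92],[85,-148,92],[112,-200,92],[140,-252,92],[160,-290,92],[168,-308,92],[168,-308,92],[168,-308,60],[168,-308,60]], "twist": [0,0,-2,-4,-6,-8,-10,-10,-10,-10,-10,-10]}}

```text
time: 7.75
position: [0.6314, -0.0958, 0.1248]
eef_rot: [0.766, 0.643, -0.002, -0.003]
force: [-0.3, -0.3, -1.5]
finger_gap: 0.0229
```

```bash
python3 look.py w3.png bar_stamp storage_rack
```

```text
7.75 [ 0.6314 -0.0958  0.1248] [ 0.985 -0.173]
bar_stamp 0.97 [324. 277.] [ 0.6253 -0.1191  0.016 ]
storage_rack 0.8 [322.  65.] [0.6484 0.0188 0.008 ]
```

View pics/w3.png

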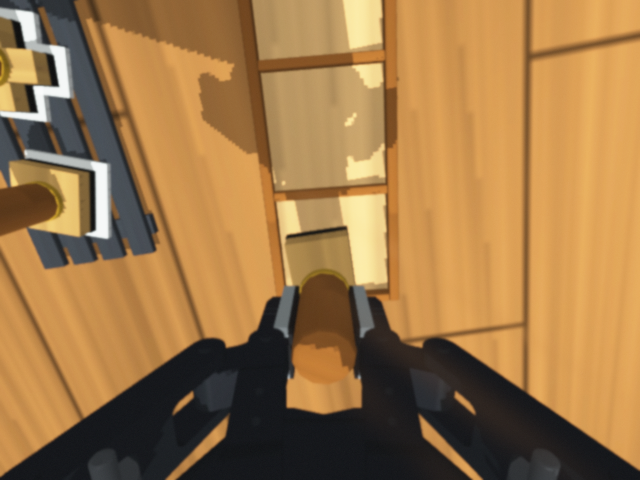

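Run:
```python
from h import *
c=cam("wrist"); P=back(c,[(277,201),(387,193),(388,292),(284,298)],.018); print(P.round(4),P.mean(0))
Q=back(c,[(287,240),(347,231)],.125-.052+.016); print(Q, Q.mean(0))
print(np.degrees(np.arctan2(*(P[1]-P[0])[1::-1])),np.degrees(np.arctan2(*(Q[1]-Q[0])[1::-1])))
print(proj(c,[[ .6349+.038,-.0979+.037-.0037,.018]]))
```

```text
[[ 0.6074 -0.0605  0.018 ]
 [ 0.6819 -0.0679  0.018 ]
 [ 0.674  -0.1419  0.018 ]
 [ 0.5968 -0.1335  0.018 ]] [ 0.64003099 -0.10094294  0.018     ]
[[ 0.6204722  -0.06721052  0.089     ]
 [ 0.64995064 -0.0677202   0.089     ]] [ 0.63521142 -0.06746536  0.089     ]
-5.721940483958811 -0.9905318809334092
[[373.13458615 190.48021151]]
```

The stamp is held upright over the right-end compartment. The divider is at row ~195 and the bottom wall at row ~295. A shift of about (+4, -5) mm and -5° is needed before setting down.

Emit:
{"op": "step_arm", "data": {"delta_pos": [[4,-5,0],[4,-5,-20],[4,-5,-40],[4,-5,-52],[4,-5,-60],[4,-5,-66],[4,-5,-67],[4,-5,-67]], "twist": [-5,-5,-5,-5,-5,-5,-5,-5]}}

```text
time: 8.9
position: [0.6387, -0.1031, 0.0618]
eef_rot: [0.794, 0.609, 0.0, 0.0]
force: [-0.3, 0.4, -0.7]
finger_gap: 0.0229
```

Emit:
{"op": "step_arm", "data": {"delta_pos": [[0,0,0],[0,0,0],[0,0,0],[0,0,0],[0,0,50],[0,0,90],[0,0,110],[0,0,110]], "twist": [0,0,0,0,0,0,0,0], "grip": 1}}

```text
time: 9.9
position: [0.6392, -0.1032, 0.1729]
eef_rot: [0.794, 0.609, 0.001, 0.001]
force: [-0.8, -0.7, -1.2]
finger_gap: 0.0858
```

```bash
python3 look.py w4.png bar_stamp storage_rack round_stamp cross_stamp square_stamp
```

```text
9.9 [ 0.6392 -0.1032  0.1729] [ 0.966 -0.259]
bar_stamp 0.91 [324. 223.] [ 0.6396 -0.1005  0.016 ]
storage_rack 0.95 [293.  70.] [0.6468 0.0185 0.008 ]
cross_stamp 0.61 [47. 98.] [0.4652 0.0463 0.016 ]
square_stamp 0.73 [ 91. 200.] [ 0.461 -0.032  0.016]
```

View pics/w4.png

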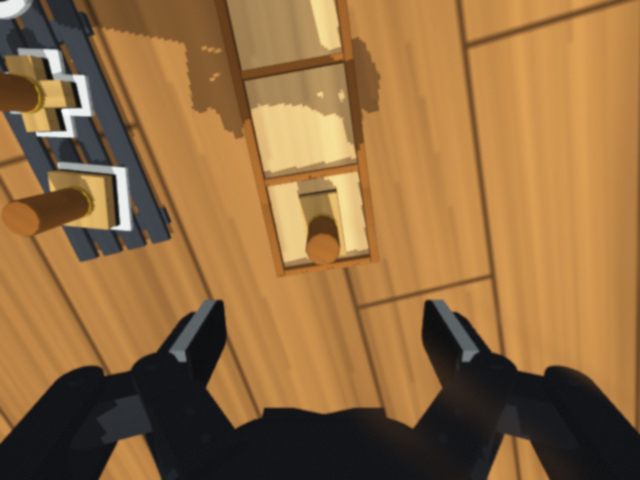

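The bar stands well centred in the right-end compartment (322,223). Next the round stamp goes from (0.469, 0.1315) to the compartment centre at (0.6446, -0.021).

Emit:
{"op": "step_arm", "data": {"delta_pos": [[-28,39,0],[-62,86,0],[-97,134,0],[-131,181,0],[-158,218,0],[-170,235,0],[-170,235,0],[-170,235,-40],[-170,235,-75],[-170,235,-98],[-170,235,-103],[-170,235,-103]], "twist": [3,6,9,10,10,10,10,10,10,10,10,10]}}

```text
time: 11.7
position: [0.4689, 0.1316, 0.0684]
eef_rot: [0.738, 0.675, -0.0, 0.0]
force: [-0.4, 0.3, -0.4]
finger_gap: 0.0858
```

Emit:
{"op": "step_arm", "data": {"delta_pos": [[0,0,0],[0,0,0],[0,0,0],[0,0,0],[0,0,0],[0,0,0]], "twist": [0,0,0,0,0,0], "grip": -1}}

```text
time: 12.45
position: [0.4689, 0.1321, 0.069]
eef_rot: [0.737, 0.675, 0.0, 0.0]
force: [-0.1, -1.4, 5.1]
finger_gap: 0.0225
```

Emit:
{"op": "step_arm", "data": {"delta_pos": [[0,0,45],[5,0,92],[38,-30,92],[78,-65,92],[118,-100,92],[150,-130,92],[170,-149,92],[175,-153,92],[175,-153,92],[175,-153,70],[175,-153,50],[175,-153,50]], "twist": [0,0,0,0,0,0,0,0,0,0,0,0]}}

```text
time: 13.95
position: [0.6406, -0.0202, 0.1142]
eef_rot: [0.737, 0.676, -0.002, -0.003]
force: [0.4, 0.7, -1.5]
finger_gap: 0.0224
```

Emit:
{"op": "step_arm", "data": {"delta_pos": [[0,0,-20],[0,0,-36],[0,0,-48],[0,0,-55],[0,0,-57],[0,0,-57]], "twist": [0,0,0,0,0,0]}}

```text
time: 14.7
position: [0.6438, -0.021, 0.0617]
eef_rot: [0.737, 0.675, 0.0, 0.0]
force: [-0.2, 0.4, -0.8]
finger_gap: 0.0225
```

Emit:
{"op": "step_arm", "data": {"delta_pos": [[0,0,0],[0,0,0],[0,0,0],[0,0,0],[0,0,50],[0,0,90],[0,0,110],[0,0,110]], "twist": [0,0,0,0,0,0,0,0], "grip": 1}}

```text
time: 15.7
position: [0.6443, -0.0211, 0.1729]
eef_rot: [0.737, 0.675, 0.001, 0.001]
force: [0.1, 0.3, -0.7]
finger_gap: 0.0853
```

```bash
python3 look.py w5.png round_stamp bar_stamp storage_rack cross_stamp square_stamp
```

```text
15.7 [ 0.6443 -0.0211  0.1729] [ 0.996 -0.088]
round_stamp 0.94 [323. 224.] [ 0.6434 -0.0184  0.016 ]
round_stamp 0.29 [ 94. 160.] [0.4683 0.0489 0.016 ]
bar_stamp 0.69 [324. 308.] [ 0.6371 -0.0981  0.016 ]
storage_rack 0.67 [324. 174.] [0.6471 0.0214 0.008 ]
cross_stamp 0.56 [ 88. 163.] [0.463  0.0473 0.016 ]
square_stamp 0.75 [113. 256.] [ 0.4607 -0.0311  0.016 ]
```

View pics/w5.png

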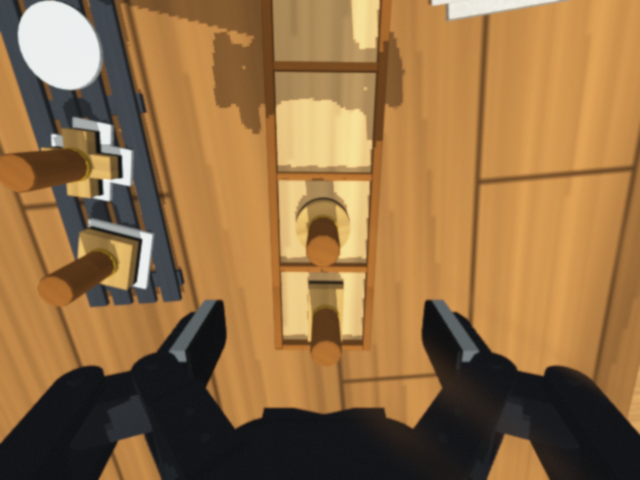

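The bar (324,308) and round (323,224) are both centred and upright. Next is the cross, from (0.4645, 0.047) to (0.6524, 0.059).

Emit:
{"op": "step_arm", "data": {"delta_pos": [[-35,13,0],[-80,30,0],[-125,47,0],[-165,62,0],[-180,68,0],[-180,68,0],[-180,68,-40],[-180,68,-75],[-180,68,-98],[-180,68,-103],[-180,68,-103]], "twist": [0,0,0,0,0,0,0,0,0,0,0]}}

```text
time: 17.38
position: [0.4644, 0.0467, 0.0686]
eef_rot: [0.738, 0.675, 0.0, 0.0]
force: [-0.6, -0.2, 0.1]
finger_gap: 0.0857
```

Emit:
{"op": "step_arm", "data": {"delta_pos": [[0,0,0],[0,0,0],[0,0,0],[0,0,0],[0,0,0],[0,0,0]], "twist": [0,0,0,0,0,0], "grip": -1}}

```text
time: 18.12
position: [0.464, 0.047, 0.0691]
eef_rot: [0.737, 0.675, 0.0, 0.0]
force: [0.7, -0.4, 5.1]
finger_gap: 0.0227
```

Emit:
{"op": "step_arm", "data": {"delta_pos": [[0,0,45],[5,0,92],[40,3,92],[80,5,92],[125,8,92],[160,10,92],[182,12,92],[188,12,92],[188,12,92],[188,12,70],[188,12,50],[188,12,50]], "twist": [0,0,2,4,6,8,9,9,9,9,9,9]}}

```text
time: 19.62
position: [0.6486, 0.059, 0.1142]
eef_rot: [0.682, 0.731, -0.002, -0.003]
force: [-0.7, -0.7, -1.5]
finger_gap: 0.0227
```

Emit:
{"op": "step_arm", "data": {"delta_pos": [[0,0,-20],[0,0,-36],[0,0,-48],[0,0,-55],[0,0,-57],[0,0,-57]], "twist": [0,0,0,0,0,0]}}

```text
time: 20.38
position: [0.6518, 0.059, 0.0617]
eef_rot: [0.682, 0.731, 0.0, 0.0]
force: [-0.2, -0.4, -0.9]
finger_gap: 0.0226
```

Emit:
{"op": "step_arm", "data": {"delta_pos": [[0,0,0],[0,0,0],[0,0,0],[0,0,0],[0,0,50],[0,0,90],[0,0,110],[0,0,110]], "twist": [0,0,0,0,0,0,0,0], "grip": 1}}

```text
time: 21.38
position: [0.6522, 0.059, 0.173]
eef_rot: [0.682, 0.731, 0.001, 0.001]
force: [0.8, -1.3, 0.1]
finger_gap: 0.0854
```

```bash
python3 look.py w6.png cross_stamp round_stamp storage_rack square_stamp
```

```text
21.375 [0.6522 0.059  0.173 ] [0.998 0.069]
cross_stamp 0.74 [324. 229.] [0.6521 0.0571 0.016 ]
round_stamp 0.82 [308. 308.] [ 0.6432 -0.0189  0.016 ]
round_stamp 0.69 [301. 378.] [ 0.6403 -0.0951  0.016 ]
storage_rack 0.79 [319. 265.] [0.6503 0.0209 0.008 ]
square_stamp 0.6 [108. 304.] [ 0.4627 -0.027   0.016 ]
```

View pics/w6.png

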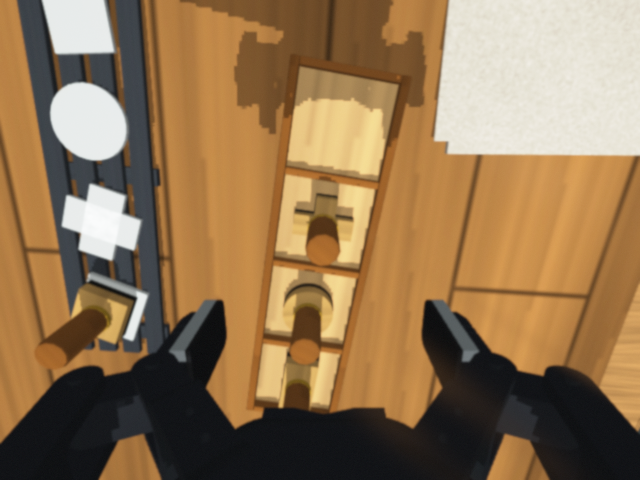

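The cross (324,229) is centred. Last is the square, from (0.463, -0.030) to (0.660, 0.1385).

Emit:
{"op": "step_arm", "data": {"delta_pos": [[-35,-16,0],[-80,-38,0],[-125,-60,0],[-165,-79,0],[-189,-90,0],[-189,-90,0],[-189,-90,0],[-189,-90,-40],[-189,-90,-75],[-189,-90,-98],[-189,-90,-103],[-189,-90,-103]], "twist": [-2,-4,-6,-8,-9,-9,-9,-9,-9,-9,-9,-9]}}

```text
time: 23.12
position: [0.4631, -0.0308, 0.0685]
eef_rot: [0.737, 0.676, -0.0, -0.0]
force: [0.1, 0.0, 0.4]
finger_gap: 0.0853
```

Emit:
{"op": "step_arm", "data": {"delta_pos": [[0,0,0],[0,0,0],[0,0,0],[0,0,0],[0,0,0],[0,0,0]], "twist": [0,0,0,0,0,0], "grip": -1}}

```text
time: 23.88
position: [0.4628, -0.0311, 0.0689]
eef_rot: [0.737, 0.675, 0.0, 0.0]
force: [-0.7, -0.6, 5.0]
finger_gap: 0.0228
```

Emit:
{"op": "step_arm", "data": {"delta_pos": [[0,0,45],[5,5,92],[40,35,92],[75,65,92],[110,95,92],[145,125,92],[175,151,92],[192,165,92],[197,169,92],[197,169,92],[197,169,60],[197,169,50]], "twist": [0,0,2,4,6,8,9,9,9,9,9,9]}}

```text
time: 25.38
position: [0.6571, 0.1371, 0.1157]
eef_rot: [0.682, 0.731, -0.002, -0.002]
force: [-0.3, 1.0, -1.6]
finger_gap: 0.0227
```

Emit:
{"op": "step_arm", "data": {"delta_pos": [[0,0,-20],[0,0,-36],[0,0,-48],[0,0,-55],[0,0,-57],[0,0,-57]], "twist": [0,0,0,0,0,0]}}

```text
time: 26.12
position: [0.6598, 0.1381, 0.0618]
eef_rot: [0.682, 0.731, 0.0, 0.0]
force: [-0.4, 0.4, -1.1]
finger_gap: 0.023
```

Emit:
{"op": "step_arm", "data": {"delta_pos": [[0,0,0],[0,0,0],[0,0,0],[0,0,0],[0,0,50],[0,0,90],[0,0,140],[0,30,200],[0,30,250],[0,30,250],[0,30,250],[0,30,250]], "twist": [0,0,0,0,0,0,0,0,0,0,0,0], "grip": 1}}

```text
time: 27.62
position: [0.6586, 0.1677, 0.3086]
eef_rot: [0.682, 0.731, -0.002, -0.001]
force: [-0.3, -0.5, -1.5]
finger_gap: 0.0856
```

```bash
python3 look.py w7.png square_stamp cross_stamp round_stamp bar_stamp storage_rack
```

```text
27.625 [0.6586 0.1677 0.3086] [0.998 0.069]
square_stamp 0.97 [324. 218.] [0.6577 0.1398 0.016 ]
cross_stamp 0.92 [315. 276.] [0.6522 0.0597 0.016 ]
round_stamp 0.97 [254. 106.] [0.5712 0.2635 0.016 ]
bar_stamp 0.97 [ 65. 211.] [0.338 0.126 0.016]
bar_stamp 0.94 [ 73. 122.] [0.3641 0.2318 0.016 ]
storage_rack 0.75 [312. 299.] [0.6502 0.0216 0.008 ]
```

View pics/w7.png

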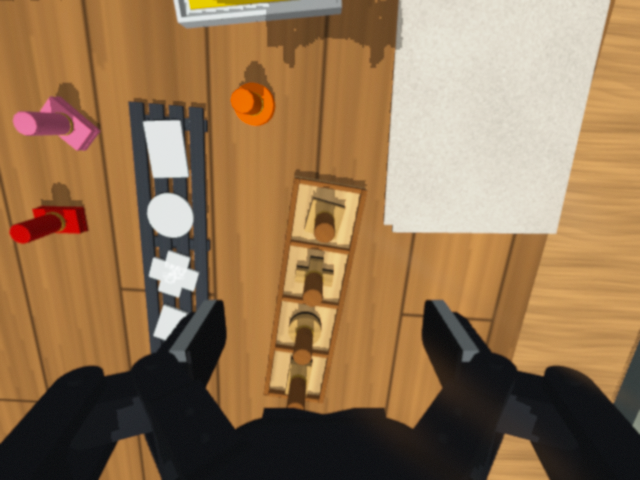

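All four stamps stand upright and centred in the tray, at rows 218, 276, 325 and 375. The plates, top to bottom, read bar, round, cross, square, so the stamp order is reversed. The gripper is clear, so I'm handing in.

```bash
python3 -c "
from h import *
robot.sign_off()"
```

```text
the job is handed in; nothing more can be done
```

I moved all four stamps into the storage rack in reverse order and handed the job in at about 28 s of the 86 s allowed. From left to right they now stand square, cross, round, bar; their drip plates read bar, round, cross, square.

- **Centring:** each stamp measured within about 3 mm of the compartment centre I had estimated. The rack's own position was uncertain by about 2–5 mm between views, which still leaves room within the 15 mm limit.
- **Last wrist picture:** all four stamps look upright, the gripper is open and well clear, and the decoys are untouched. In that picture the detector found the square and cross in place. It reported only the decoys for the round and bar, so for those two I relied on the picture and on earlier measurements.
- **Setting down:** each stamp was released about 1 mm above the rack floor. I saw no unusual forces in the readings.

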